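# Click the extractor dial to the yellow peg and start it

## Task

With a fingertip on its knurled rim or its face, turn the big dial on the dust extractor's control pod by one click, so that its white pointer line clicks in at the yellow peg; then press the green start button and let it go. Nothing is to be gripped or picked up: leave the red stop button and the loose things around the pod alone.

Things in the scene. Friction and masses are not known exactly. Their poses are not given: they have to be found in the camera images.
- pod: cream control pod fixed to the bench, a box 160 x 280 x 55 mm (x, y, z) on a base flange 330 mm long in y and 8 mm thick. Origin at the centre of its underside, z up. Carries the dial on its +y half (axis 55 mm from the origin along +y) and two buttons on its -y half. It stands at various places and yaws, and does not move when pushed
- dial (a joint): angle of the dial in rad, positive anticlockwise seen from above. It clicks in at three sprung detents: -0.6, 0 and +0.6; end stops at -0.72 and +0.72. It starts in or near the middle one (0; the pointer line is then along the pod's +x). Leaving a detent takes about 0.07 to 0.1 N m (about 2 N along the rim); past half way, at 0.3 rad, the spring pulls the dial on into the next detent by itself if it is free to turn
- dial_top (a point): centre of the flat top face of the dial, on its vertical axis, 83 mm above the bench. The dial is a knurled aluminium disc 96 mm in diameter and 24 mm high with a 4 mm gap between it and the pod's top face; black centre with a white radial pointer line; it turns by friction of whatever is pressed on its rim or top. Pegs and buttons apart, the space round its rim is free
- dial_aim (a point): point that turns with the dial: 63 mm from the axis in the direction of the pointer line, at the height of the dial's top, thus 15 mm beyond the rim; it is over a peg's centre when the pointer is at that peg
- peg_yellow: yellow fixed setting peg, 14 mm in diameter, 14 mm high, plugged in the pod's top face 63 mm from the dial axis at +0.6 or -0.6 rad from the pod's +x (swaps with the blue one). Origin at the centre of its underside
- peg_blue: blue fixed setting peg, the same size, at the other of the two angles
- start_top (a point): centre of the top of the green start button (28 mm in diameter, in a black housing), on the pod's top face at 33 mm along -x and 90 mm along -y from the pod's origin
- start (a joint): travel of the green button, 0 released to 0.006 m fully down, sprung; fully down takes 5 N
- stop_top (a point): centre of the top of the red stop button (same size), 66 mm from the green one along the pod's +x; not to be pressed
- stop (a joint): travel of the red button, 0 to 0.006 m
- finial: loose turned wooden finial standing upright, 52 mm across, 110 mm high, off the pod's +y end. Origin at the centre of its foot
- chuck_key: loose steel T-shaped chuck key lying flat, about 105 x 100 mm, 12 mm high, off the pod's -y end. Origin at its middle on the bench
- blank: loose square wooden turning blank lying down, 45 x 130 x 45 mm, beyond the pod's +x side. Origin at the centre of its underside

How it is judged:
On the way, in this order (a step that is already met when the one before it is completed fails the run):
1. the dial is clicked round to the yellow peg (horizontal distance between dial_aim and peg_yellow below 0.01 m), for 0.2 s.
2. the green start button is pressed in with the dial at yellow (horizontal distance between dial_aim and peg_yellow below 0.01 m and value of joint start above 0.0045 m), for 0.05 s.
At the end, for the whole second after the job is handed in: The dial rests in its detent with the pointer's aim point within 10 mm (about 9 degrees) of the yellow peg's centre, the green button has been pressed at least 4.5 mm since and is up again, the red button is up, the loose things are within 30 mm of where they stood (horizontal distance between dial_aim and peg_yellow below 0.01 m and velocity of joint dial between -0.05 and 0.05 rad/s and value of joint each of start, stop below 0.0015 m and distance of each of finial, chuck_key, blank from where it was at the start of the episode below 0.03 m); the robot touches nothing.
It fails at once if the green button is pressed before the dial is at the yellow peg (value of joint start above 0.003 m and not (horizontal distance between dial_aim and peg_yellow below 0.01 m)).
It fails at once if the red stop button is pressed (value of joint stop above 0.003 m).
It fails at once if a loose thing is knocked away, tipped or lifted (distance of any of finial, chuck_key, blank from where it was at the start of the episode above 0.03 m or angle between finial's own z axis and vertical above 0.5 rad or height (world z) of any of finial, chuck_key, blank above 0.015 m).
It also fails if it takes over 48 s, if anything falls off the work surface, if the arm or the gripper's body presses on something with over 40 N, if the wrist force passes 120 N, or if a joint passes its speed limit or range.

## Robot

A 6-joint arm with a two-finger parallel gripper is mounted at the origin on the work surface. World frame = base frame: x ahead of the robot, y to its left, z up, the work surface at z = 0. Lengths are in m, angles in rad, forces in N, time in s.
With the tool pointing down it reaches from about 0.35 to 1 m from the base axis. Payload 7.1 kg.
Tool frame: the origin (TCP) lies midway between the tips of the shut fingers; the grasp point (between the pads) lies 19 mm behind it; z points along the fingers, y is the direction in which the jaws open and shut (so a half turn about z gives the same grasp; the last joint's range is limited). The gripper opens to 85 mm and grips with 20 to 120 N. Pads are 22 mm wide; open, the fingers measure 114 mm over their backs; the gripper's body (76 mm by 85 mm) begins 54 mm behind the grasp point. The pads swing forward as they close: fully open they stand 13 mm farther back than shut.
Start: joints at [-1.227, 0.423, 1.63, -0, 1.089, -0.019], TCP at [0.222, -0.584, 0.201] pointing down, gripper open.
Joint ranges: [-3, 3], [-0.9, 2.11], [0.09, 2.58], [-1.31, 4.45], [0.11, 2.69], [-2.54, 2.54]. Speed limits (rad/s): [2.39, 2.39, 3.01, 3.14, 3.14, 3.14].

## Interface

Orientations are given as a 3x3 rotation matrix whose columns are the frame's x, y, z axes.
In Python, from bench import move_ptp, servo_line, set_joints, grip, sleep, ik, sense, get_image, Unreachable, hand_in gives the robot as it stands. Calls block until the motion is done:
- move_ptp(position, orientation): joint-space move of the TCP to a pose.
- servo_line(position, frame=None, vel=0.15): straight line of the TCP; frame=None keeps the orientation; vel is the mean speed in m/s.
- set_joints(angles): joint-space move.
- grip(opening): opening from 0.0 (shut) to 1.0 (fully open); the grip force is fixed at half the most; returns when the fingers have stopped.
- sleep(seconds).
- ik(position, orientation): joint angles nearest the present ones, or None.
- sense(): the state.
- get_image(name): name is "scene" or "side" or "wrist"; returns a dict with "pixels" (420x560x3 uint8, red, green, blue), "z_map" (420x560 float32, m along the optical axis (not along the pixel's ray), 0 where there is no reading), "fx", "fy", "cx", "cy" (pixels), "position" and "orientation" of the camera in the world; the wrist camera has in their place "T_tool_cam" (4x4, takes a point from camera to tool coordinates, whose origin is the TCP and whose axes are the flange's). Camera axes: x right, y up, looking along -z (the intrinsics and any distortion apply to the point x, -y, -z); pixel columns grow to the right and rows downward; lengths in m; the calibration is good to about 2 mm. A picture is of the moment at which its call begins: read the wrist's pose just before it.
A pose or a line that the arm cannot do raises Unreachable and nothing moves.
- hand_in(): hands the job in, once; it reports no verdict.
The state is a dict: "time": time; "joint_pos": joint angles; "dq": joint speeds; "effort": joint torques, N m; "position": TCP position; "tcp_rot": TCP orientation; "ft_force": force on the tool from outside, world axes, zero at the start; "torque": the same for the moment, N m; "finger_gap": opening from 0.0 (shut) to 1.0 (fully open).
Only numpy, scipy, OpenCV 4.12 (cv2) and the standard library are available. Lean on these libraries where they do the work, as an engineer would, in place of code of your own. Each camera call takes 0.05 s, during which the arm holds its last target.

## Working session

There is one attempt and no reset: what is moved stays moved. The work goes in short steps, each a Python script; the robot and the scene stay as the last script left them, time stands still between calls to the robot, and variables do not carry over. Pictures are saved under pics/ and viewed, and the job is handed in when it is done.

```bash
mkdir -p pics; ls
python3 - <<'E'
from bench import *
import cv2,numpy as np,pickle
s=sense();print(s)
for n in("scene","side","wrist"):
    d=get_image(n);pickle.dump(d,open(f"pics/{n}0.pkl","wb"));cv2.imwrite(f"pics/{n}0.png",d["pixels"][:,:,::-1])
    print({k:v for k,v in d.items() if k not in("pixels","z_map")},(d["z_map"]>0).mean())
E
```

```text
pics
{'time': 0.0, 'joint_pos': array([-1.22700317e+00,  4.23868689e-01,  1.63067125e+00, -1.46054045e-05,
        1.08862322e+00, -1.89878788e-02]), 'dq': array([-0.00016737, -0.00090848, -0.00066309, -0.00124832,  0.00058105,
       -0.00013115]), 'effort': array([ 3.63089093e-03, -5.57378054e+01, -2.81737930e+01,  1.76890148e-05,
        7.27069550e-03, -4.09414565e-05]), 'position': array([ 0.22162462, -0.58375268,  0.19993571]), 'tcp_rot': array([[ 9.34911117e-01,  3.54881543e-01, -5.41539367e-04],
       [ 3.54881956e-01, -9.34909955e-01,  1.47424436e-03],
       [ 1.68915667e-05, -1.57046999e-03, -9.99998767e-01]]), 'ft_force': array([-0.27658135, -0.15419319, -0.86612306]), 'torque': array([-0.01209222,  0.01171894, -0.05157706]), 'finger_gap': 1.001862356399903}
{'fx': 521.370933937668, 'fy': 521.370933937668, 'cx': 280.1882383184074, 'cy': 208.22383198481316, 'position': array([ 1.19546979, -0.54181183,  0.70223906]), 'orientation': array([[ 0.72255622, -0.42646609,  0.54409483],
       [ 0.69127384,  0.45400249, -0.56215853],
       [-0.00727886,  0.78230966,  0.62284718]])} 0.995922619047619
{'fx': 429.7926071822855, 'fy': 429.7926071822855, 'cx': 273.46947862449076, 'cy': 214.30037110436123, 'position': array([0.60440676, 0.81140364, 0.64344669]), 'orientation': array([[-0.99972036,  0.0119902 , -0.02038203],
       [-0.02352633, -0.59136062,  0.80606397],
       [-0.00238826,  0.80631808,  0.59147734]])} 0.9959736394557823
{'fx': 300.21892827275946, 'fy': 300.21892827275946, 'cx': 275.8797183123876, 'cy': 205.23004866811715, 'T_tool_cam': array([[ 4.07035725e-04,  9.57618684e-01,  2.88038696e-01,
         7.21753147e-02],
       [ 9.99999866e-01, -2.97478279e-04, -4.24126738e-04,
        -1.20953975e-03],
       [-3.20466433e-04,  2.88038830e-01, -9.57618677e-01,
        -1.73427725e-01],
       [ 0.00000000e+00,  0.00000000e+00,  0.00000000e+00,
         1.00000000e+00]])} 0.9960671768707483
```

View pics/scene0.png

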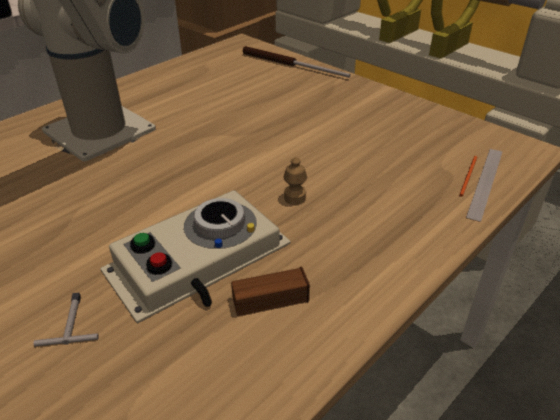

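View pics/side0.png

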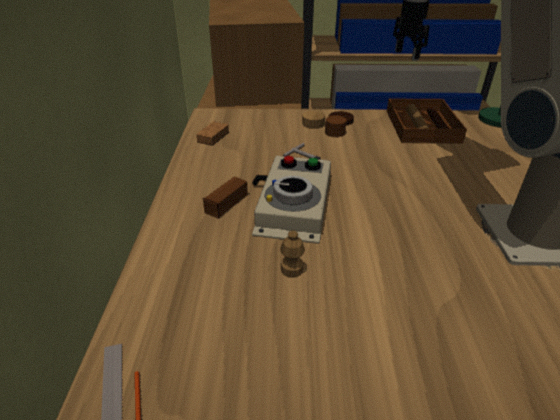

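The scene view shows green at about (143,241), red (159,261), dial (219,216), yellow peg (251,227) and blue peg (218,244). The finial (295,180) stands off the dial end. The side view shows the same layout. Next I'll measure these in both views.

```bash
cat > h.py <<'E'
import numpy as np,cv2,pickle
def ray(d,u,v):
    r=np.array([(u-d["cx"])/d["fx"],-(v-d["cy"])/d["fy"],-1.0]); return d["position"],d["orientation"]@r
def plane(d,u,v,z):
    o,r=ray(d,u,v); return o+r*(z-o[2])/r[2]
def two(a,b):
    (o1,r1),(o2,r2)=a,b
    A=np.stack([r1,-r2],1);t=np.linalg.lstsq(A,o2-o1,rcond=None)[0]
    p,q=o1+t[0]*r1,o2+t[1]*r2;return (p+q)/2,np.linalg.norm(p-q)
R={"red":[((0,150,70),(6,255,255)),((174,150,70),(180,255,255))],"green":[((50,120,40),(80,255,255))],"blue":[((105,150,60),(130,255,255))],"yellow":[((20,150,110),(32,255,255))]}
def blobs(d,c,box):
    x0,y0,x1,y1=box
    h=cv2.cvtColor(d["pixels"],cv2.COLOR_RGB2HSV);m=sum(cv2.inRange(h,np.array(a),np.array(b)) for a,b in R[c])
    k=np.zeros_like(m);k[y0:y1,x0:x1]=m[y0:y1,x0:x1]
    n,l,s,ce=cv2.connectedComponentsWithStats(k)
    i=1+np.argmax(s[1:,4]) if n>1 else None
    return None if i is None else (ce[i],s[i])
E
python3 - <<'E'
from h import *
S,T=[pickle.load(open(f"pics/{n}0.pkl","rb")) for n in("scene","side")]
for c in R:
    a=blobs(S,c,(90,170,300,320));b=blobs(T,c,(240,140,345,240))
    print(c,a,b)
    for d,x in((S,a),(T,b)):
        if x:
            u,v=x[0];o,r=ray(d,u,v);print("  depth pt",o+r*d["z_map"][int(round(v)),int(round(u))],"z=.069",plane(d,u,v,.069))
    if a and b: print("  two",two(ray(S,*a[0]),ray(T,*b[0])))
for n,d,b in(("s",S,(90,170,310,330)),("t",T,(230,130,350,250))):
    x0,y0,x1,y1=b;i=d["pixels"][y0:y1,x0:x1,::-1];cv2.imwrite(f"pics/crop_{n}.png",cv2.resize(i,None,fx=3.6 if n=="s" else 4.9,fy=3.6 if n=="s" else 4.9,interpolation=cv2.INTER_CUBIC))
E
```

```text
red (array([157.62      , 258.07333333]), array([150, 252,  16,  14, 150], dtype=int32)) (array([288.38297872, 158.21276596]), array([284, 155,  10,   7,  47], dtype=int32))
  depth pt [ 0.59183627 -0.22237713  0.07820551] z=.069 [ 0.5829317  -0.21766495  0.069     ]
  depth pt [ 0.58952996 -0.22069491  0.07566699] z=.069 [ 0.58935527 -0.23281404  0.069     ]
  two (array([ 0.58943845, -0.22102684,  0.07557012]), np.float64(0.00023024088608476192))
green (array([141.14569536, 238.76821192]), array([133, 233,  16,  13, 151], dtype=int32)) (array([312.76785714, 160.89285714]), array([308, 158,  10,   7,  56], dtype=int32))
  depth pt [ 0.52866708 -0.2128092   0.07765582] z=.069 [ 0.51942616 -0.2082497   0.069     ]
  depth pt [ 0.52415238 -0.20617121  0.07620376] z=.069 [ 0.52313318 -0.21909401  0.069     ]
  two (array([ 0.52395919, -0.21063252,  0.07353992]), np.float64(0.00045095488710914))
blue (array([217.97142857, 241.4       ]), array([215, 239,   7,   6,  35], dtype=int32)) (array([273.5, 181. ]), array([273, 180,   2,   3,   4], dtype=int32))
  depth pt [ 0.62687962 -0.11688648  0.06900536] z=.069 [ 0.62687481 -0.11688289  0.069     ]
  depth pt [ 0.62742694 -0.11187748  0.07010672] z=.069 [ 0.62747137 -0.1136597   0.069     ]
  two (array([ 0.62691064, -0.11619418,  0.06796797]), np.float64(0.001540735676155095))
yellow (array([250.22222222, 225.18518519]), array([247, 223,   7,   5,  27], dtype=int32)) (array([268.69230769, 196.        ]), array([267, 195,   5,   3,  13], dtype=int32))
  depth pt [ 0.63730534 -0.04621704  0.06975463] z=.069 [ 0.63663939 -0.04562574  0.069     ]
  depth pt [ 0.63743228 -0.04608846  0.06855552] z=.069 [ 0.63740675 -0.04542548  0.069     ]
  two (array([ 0.63712553, -0.04568447,  0.06906592]), np.float64(0.0006980846030043078))
```

Run:
```python
from h import *
S,T=[pickle.load(open(f"pics/{n}0.pkl","rb")) for n in("scene","side")]
# points at dial top height, from depth maps
for d in(S,T):
    v,u=np.mgrid[0:420,0:560];r=np.stack([(u-d["cx"])/d["fx"],-(v-d["cy"])/d["fy"],-np.ones(u.shape)],-1)
    P=(r*d["z_map"][...,None])@d["orientation"].T+d["position"]
    reg=(P[...,0]>.4)&(P[...,0]<.85)&(P[...,1]>-.35)&(P[...,1]<.2)
    m=(reg&(abs(P[...,2]-.083)<.005)).astype(np.uint8)
    n,l,s,c=cv2.connectedComponentsWithStats(m);i=1+np.argmax(s[1:,4]);print(s[i],c[i])
    q=P[l==i];print("dial top",cv2.minEnclosingCircle(q[:,:2].astype(np.float32)),np.median(q[:,2]))
    m=(reg&(abs(P[...,2]-.055)<.005)).astype(np.uint8)
    n,l,s,c=cv2.connectedComponentsWithStats(m);i=1+np.argmax(s[1:,4]);q=P[l==i];print("pod top",cv2.minAreaRect(q[:,:2].astype(np.float32)),np.median(q[:,2]))
```

```text
[ 194  198   51   34 1343] [219.0893522 214.7267312]
dial top ((0.5813761353492737, -0.07314421236515045), 0.0493033304810524) 0.08479182262657503
pod top ((0.5728130340576172, -0.12718509137630463), (0.28052034974098206, 0.1624796837568283), 80.69589233398438) 0.056377569764266
[273 176  40  23 695] [292.6057554  186.69640288]
dial top ((0.5792564749717712, -0.07002947479486465), 0.049374304711818695) 0.08378117565299548
pod top ((0.571097195148468, -0.12559649348258972), (0.2828664481639862, 0.15929028391838074), 80.77091217041016) 0.05551106433528097
```

Red/green, pegs, dial top (r 49 mm, z about 84 mm) and the pod rectangle all agree: yaw is about -0.162 rad, dial axis about (0.580,-0.072), yellow on the +0.6 side.

View pics/crop_s.png

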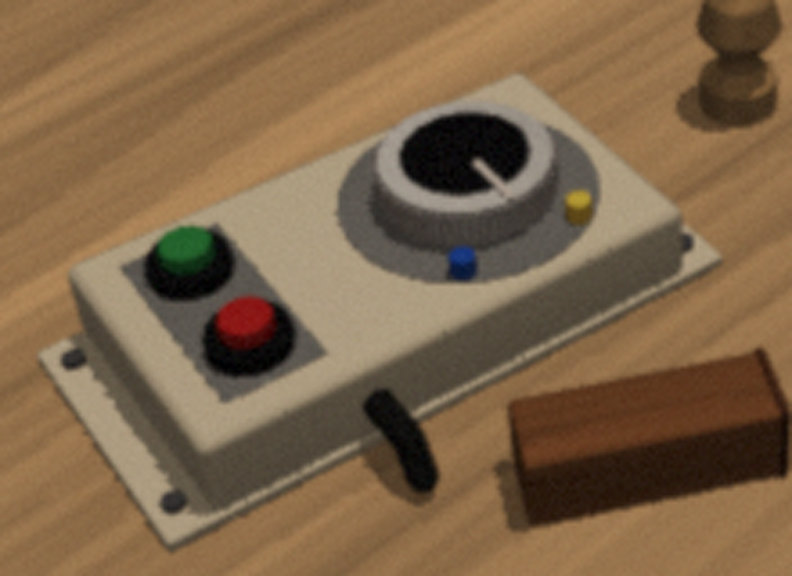

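```bash
cat >> h.py <<'E'
YAW=-0.161; AX=np.array([.5803,-.0716]); START=np.array([.5245,-.2100])
def down(y):
    c,s=np.cos(y),np.sin(y);return np.array([[c,s,0],[s,-c,0],[0,0,-1.]])
RC=.035; A0=np.pi-.3
def pose(t,z): # t dial angle moved
    a=A0+t; return np.array([AX[0]+RC*np.cos(a),AX[1]+RC*np.sin(a),z]), down(1.15+t)
E
python3 - <<'E'
from h import *;from bench import *
for t in(0,.6,):print(ik(*pose(t,.09)))
print(ik([*START,.09],down(1.2)))
grip(0.0)
move_ptp(*pose(0,.18)); s=sense();print(s["time"],s["position"],s["ft_force"],s["finger_gap"])
d=get_image("wrist");cv2.imwrite("pics/w1.png",d["pixels"][:,:,::-1])
E
```

```text
[-1.33176742e-01  4.70594008e-01  1.86849256e+00 -4.44089210e-16
  8.02506082e-01  2.87619585e-01]
[-1.70257528e-01  4.73785079e-01  1.86253456e+00 -4.44089210e-16
  8.05273012e-01 -3.49461201e-01]
[-4.01899375e-01  4.88090086e-01  1.83574011e+00 -4.44089210e-16
  8.17762462e-01 -3.11030485e-02]
3.1167 [ 0.54691731 -0.06204732  0.18003844] [ 0.58459141  0.35871505 -0.73410537] 0.0021632915595438617
```

The crop shows the pointer midway between the pegs, which is the middle detent. The aluminium ring runs from about r 35 to 48 mm, so I'll press at r = 40 mm and descend under force watch.

```bash
sed -i 's/RC=.035/RC=.040/' h.py
python3 - <<'E'
from h import *;from bench import *
p,R_=pose(0,.10);servo_line(p,R_,vel=.1);sleep(.2)
f0=sense()["ft_force"];print(f0,sense()["time"])
z=.09
while z>.072:
    p,R_=pose(0,z);servo_line(p,R_,vel=.03);sleep(.05);s=sense();f=s["ft_force"]-f0
    print(round(z,4),s["position"].round(4),f.round(2))
    if f[2]>12:break
    z-=.001
print(sense()["time"])
E
```

```text
[ 0.85219333 -0.09701404  0.04315672] 4.3167
0.09 [ 0.542  -0.0598  0.0898] [-1.78  0.1  -0.76]
0.089 [ 0.5421 -0.0598  0.089 ] [-0.98 -0.37  0.28]
0.088 [ 0.5421 -0.0598  0.088 ] [-1.93  1.17 -1.43]
0.087 [ 0.5421 -0.0598  0.087 ] [ 0.21  0.32 -0.57]
0.086 [ 0.5421 -0.0598  0.086 ] [-1.01 -0.21 -0.26]
0.085 [ 0.542  -0.0598  0.085 ] [-0.92  1.08  0.05]
0.084 [ 0.5421 -0.0598  0.084 ] [-1.55  0.16  0.  ]
0.083 [ 0.5421 -0.0598  0.083 ] [-0.8  -0.07  0.62]
0.082 [ 0.5421 -0.0598  0.0819] [0.16 0.31 0.79]
0.081 [ 0.5421 -0.0598  0.0809] [-1.45 -0.18  0.14]
0.08 [ 0.542  -0.0598  0.08  ] [-0.36  0.33 -0.34]
0.079 [ 0.542  -0.0598  0.079 ] [-0.82  1.05 -0.1 ]
0.078 [ 0.5421 -0.0598  0.0779] [-1.29  0.04 -0.41]
0.077 [ 0.5421 -0.0598  0.077 ] [-0.84  0.72 -0.3 ]
0.076 [ 0.5421 -0.0598  0.076 ] [-0.34  0.04 -0.07]
0.075 [ 0.5421 -0.0598  0.0749] [-1.3  -0.42 -0.65]
0.074 [ 0.5421 -0.0598  0.074 ] [-1.04  0.42  0.32]
0.073 [ 0.5421 -0.0598  0.073 ] [-0.47  1.1   0.71]
9.95
```

No contact down to 73 mm, 10 mm below where the face should be. I'll look before going on.

Run:
```python
from h import *;from bench import *
s=sense();print(s["finger_gap"],s["position"],s["ft_force"])
for n in("scene","side","wrist"):
    d=get_image(n);d["s"]=s;pickle.dump(d,open(f"pics/{n}2.pkl","wb"))
    i=d["pixels"][:,:,::-1]
    if n=="scene":i=cv2.resize(i[120:330,90:370],None,fx=2.8,fy=2.8)
    if n=="side":i=cv2.resize(i[110:260,210:410],None,fx=4,fy=4)
    cv2.imwrite(f"pics/{n}2.png",i)
```

```text
-0.001413375160928272 [ 0.54207512 -0.05979265  0.07297499] [0.38225755 1.00090819 0.75115804]
```

View pics/scene2.png

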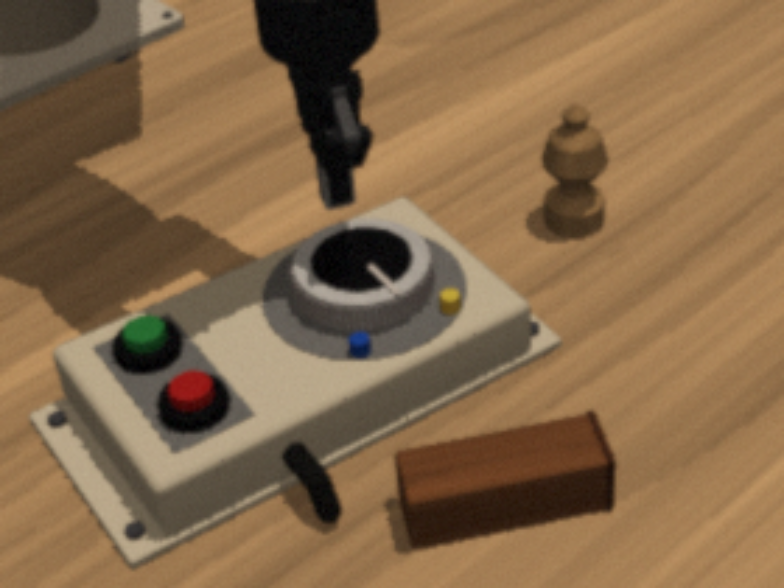

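View pics/side2.png

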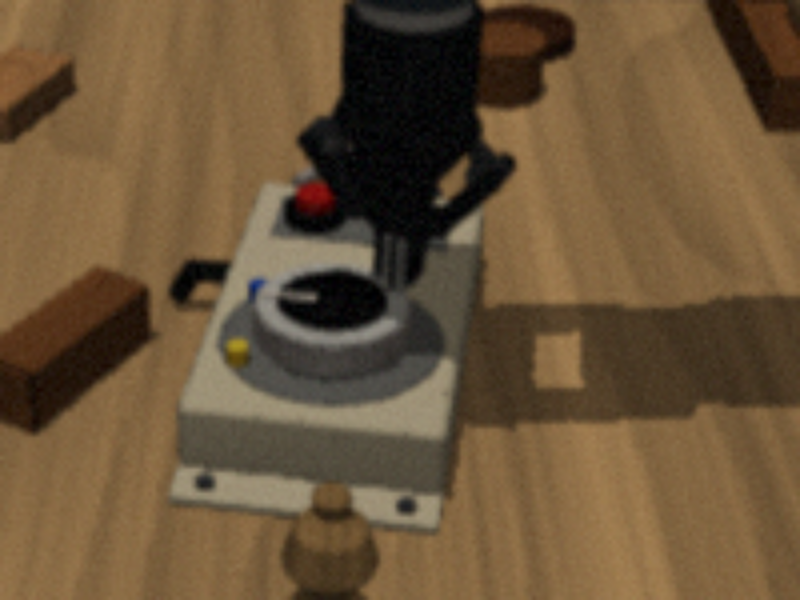

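View pics/wrist2.png

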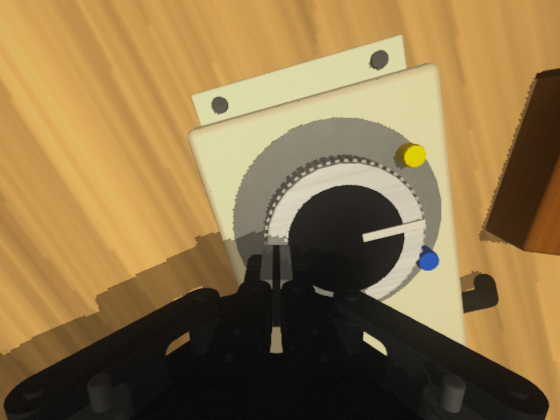

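The pointer hasn't moved. In the images the fingertips appear well above the face and toward the robot, so I'll compare the reported TCP with the observed tips.

Run:
```python
from h import *
def proj(d,p):
    q=d["orientation"].T@(np.asarray(p)-d["position"]);return d["cx"]+d["fx"]*q[0]/-q[2],d["cy"]-d["fy"]*q[1]/-q[2]
S,T,W=[pickle.load(open(f"pics/{n}2.pkl","rb")) for n in("scene","side","wrist")]
p=W["s"]["position"];print("tcp proj",proj(S,p),proj(T,p))
C=W["T_tool_cam"];q=np.linalg.inv(C)@[0,0,0,1];print("wrist tcp",W["cx"]+W["fx"]*q[0]/-q[2],W["cy"]-W["fy"]*q[1]/-q[2], -q[2])
# observed tips: scene crop(337,203)/2.8 ; side crop (400,285)/4
a=(90+337/2.8,120+203/2.8);b=(210+400/4,110+283/4);print(a,b,two(ray(S,*a),ray(T,*b)))
for d,uv in((S,(210,188)),(T,(309,178)),(W,(277,255))):
    u,v=uv;print("z_map",d["z_map"][v-3:v+4,u].round(3))
for d,a in((S,(a[0],a[1]-3)),(T,(b[0],b[1]-3))):
    o,r=ray(d,*a);print(o+r*d["z_map"][int(a[1]),int(a[0])])
# wrist-based check of yellow & dial
Rt=W["s"]["tcp_rot"]
W["position"]=p+Rt@C[:3,3];W["orientation"]=Rt@C[:3,:3];print(W["position"])
for c in R:
    x=blobs(W,c,(150,100,480,300))
    if x:print(c,x[0],plane(W,*x[0],.069))
```

```text
tcp proj (np.float64(211.42051387685342), np.float64(205.5570072346345)) (np.float64(308.3087817452943), np.float64(191.75833621913932))
wrist tcp 278.3946120732931 237.71885797682282 0.1871953454941404
(210.35714285714286, 192.5) (310.0, 180.75) (array([ 0.5403963 , -0.05851375,  0.10414473]), np.float64(0.0022175947037559813))
z_map [0.973 0.974 0.979 0.978 0.98  0.979 0.98 ]
z_map [0.998 0.999 1.    1.001 1.003 1.004 1.004]
z_map [0.143 0.142 0.14  0.14  0.139 0.138 0.137]
[ 0.55269024 -0.06586441  0.12059454]
[ 0.54094288 -0.04551443  0.12121228]
[0.57062918 0.0077563  0.24640145]
blue [428.51136364 260.78787879] [ 0.62435773 -0.11620884  0.069     ]
yellow [412.80287474 154.50102669] [ 0.63487201 -0.04532967  0.069     ]
```

Run:
```python
from h import *
W=pickle.load(open("pics/wrist2.pkl","rb"));C=W["T_tool_cam"]
for u in(268,277,285):
  for v in range(232,290,6):
    z=W["z_map"][v,u];q=C@[*(np.array([(u-W["cx"])/W["fx"],-(v-W["cy"])/W["fy"],-1])*z),1];print(u,v,W["pixels"][v,u],z.round(3),q[:3].round(4))
i=W["pixels"][200:320,200:360,::-1];cv2.imwrite("pics/w2c.png",cv2.resize(i,None,fx=4.8,fy=4.8))
```

```text
268 232 [159 152 134] 0.177 [ 0.0071 -0.0062 -0.0081]
268 238 [128 122 106] 0.177 [ 0.0039 -0.0062 -0.0096]
268 244 [115 110  97] 0.177 [ 0.0004 -0.0062 -0.0103]
268 250 [81 77 66] 0.144 [ 0.0112 -0.0053 -0.0416]
268 256 [68 65 55] 0.139 [ 0.0109 -0.0052 -0.0473]
268 262 [65 64 55] 0.134 [ 0.0104 -0.0051 -0.0524]
268 268 [64 61 54] 0.128 [ 0.011  -0.0049 -0.0589]
268 274 [63 61 53] 0.123 [ 0.0111 -0.0048 -0.0641]
268 280 [103  98  86] 0.117 [ 0.0117 -0.0046 -0.0698]
268 286 [24 20 19] 0.111 [ 0.0125 -0.0045 -0.0754]
277 232 [216 207 186] 0.174 [ 0.0083 -0.0009 -0.0111]
277 238 [146 140 123] 0.176 [ 0.0044 -0.0009 -0.0107]
277 244 [122 115 101] 0.177 [ 0.0005 -0.0009 -0.0107]
277 250 [30 26 23] 0.144 [ 0.0113 -0.001  -0.0417]
277 256 [24 23 19] 0.139 [ 0.0107 -0.001  -0.047 ]
277 262 [23 22 17] 0.133 [ 0.0109 -0.0011 -0.0532]
277 268 [24 19 18] 0.128 [ 0.0109 -0.0011 -0.0588]
277 274 [18 16 13] 0.123 [ 0.0111 -0.0011 -0.0642]
277 280 [26 24 20] 0.119 [ 0.0108 -0.0011 -0.0682]
277 286 [30 26 23] 0.12 [ 0.0081 -0.0011 -0.0682]
285 232 [213 205 185] 0.175 [ 0.0081  0.0037 -0.0106]
285 238 [166 158 140] 0.176 [ 0.004   0.0038 -0.01  ]
285 244 [126 120 106] 0.177 [ 0.0003  0.0038 -0.0102]
285 250 [82 77 68] 0.145 [ 0.0108  0.0029 -0.0406]
285 256 [77 73 63] 0.138 [ 0.0114  0.0026 -0.0483]
285 262 [65 62 54] 0.132 [ 0.0112  0.0025 -0.0538]
285 268 [64 61 55] 0.128 [ 0.0108  0.0023 -0.0585]
285 274 [62 59 53] 0.122 [ 0.0116  0.0021 -0.0649]
285 280 [103  99  86] 0.118 [ 0.0111  0.002  -0.0687]
285 286 [17 17 15] 0.113 [ 0.0118  0.0019 -0.0743]
```

View pics/w2c.png

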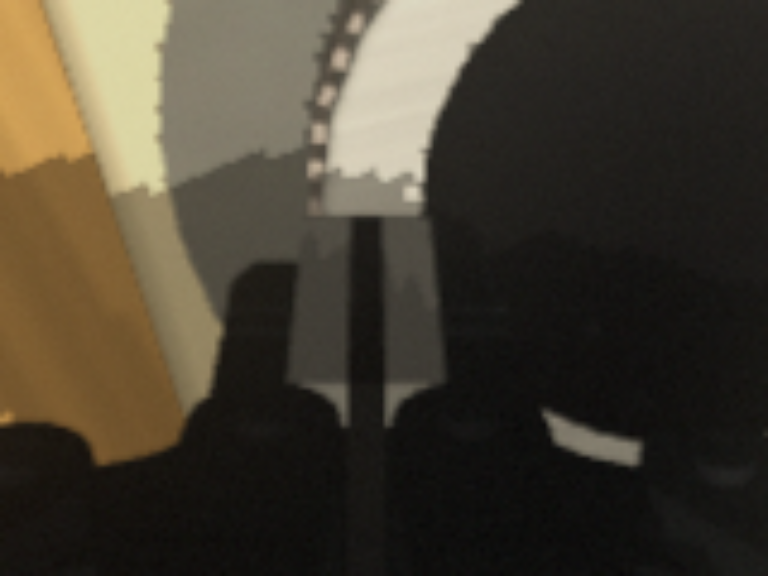

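Finding: wrist-camera depth puts the dial face at z = 0.0835 (right), but the finger ends are about 31–39 mm short of the reported TCP. Both fixed cameras agree (tip z about 0.104 against 0.073 reported). So contact should come at a reported z of about 0.045–0.052, and I'll keep descending under force watch.

Run:
```python
from h import *;from bench import *
f0=np.mean([sense()["ft_force"] for _ in range(5)],0)
p,R_=pose(0,.058);servo_line(p,R_,vel=.05)
z=.057
while z>.038:
    p,R_=pose(0,z);servo_line(p,R_,vel=.03);s=sense();f=s["ft_force"]-f0
    print(round(z,4),s["position"][2].round(4),f.round(2))
    if f[2]>8:break
    z-=.001
print(sense()["time"])
```

```text
0.057 0.0571 [-0.49 -0.28 -0.55]
0.056 0.056 [-0.77 -0.14 -1.  ]
0.055 0.055 [-0.44 -0.7  -0.35]
0.054 0.0539 [-0.45 -0.82  0.08]
0.053 0.0529 [0.42 0.05 0.03]
0.052 0.0525 [-1.51  0.73  5.3 ]
0.051 0.0523 [-4.34  1.01 14.92]
12.3
```

Contact at a reported z of 0.0525, so the offset is 31 mm, and pressing 15 N. Now the arc.

Run:
```python
from h import *;from bench import *
for t in np.arange(.1,.61,.1):
    p,R_=pose(t,.051);servo_line(p,R_,vel=.03);s=sense();print(round(t,2),s["ft_force"].round(1),s["position"].round(4))
p,R_=pose(.6,.10);servo_line(p,R_,vel=.12);sleep(.3)
s=sense();print(s["time"],s["ft_force"].round(1))
for n in("scene","side","wrist"):
    d=get_image(n);d["s"]=s;pickle.dump(d,open(f"pics/{n}3.pkl","wb"))
    i=d["pixels"][:,:,::-1]
    if n=="scene":i=cv2.resize(i[120:330,90:370],None,fx=2.8,fy=2.8)
    cv2.imwrite(f"pics/{n}3.png",i)
```

```text
0.1 [-5.2  2.5 15.6] [ 0.5411 -0.0635  0.0523]
0.2 [-5.2  2.5 16.2] [ 0.5403 -0.0674  0.0523]
0.3 [-7.   0.7 17.9] [ 0.5398 -0.0716  0.0523]
0.4 [-6.7 -0.6 17.9] [ 0.5397 -0.0759  0.0523]
0.5 [-8.1 -2.2 18.7] [ 0.5402 -0.08    0.0523]
0.6 [-9.6 -1.4 18.9] [ 0.5409 -0.0838  0.0523]
14.8583 [-0.4  0.3 -0.3]
```

View pics/scene3.png

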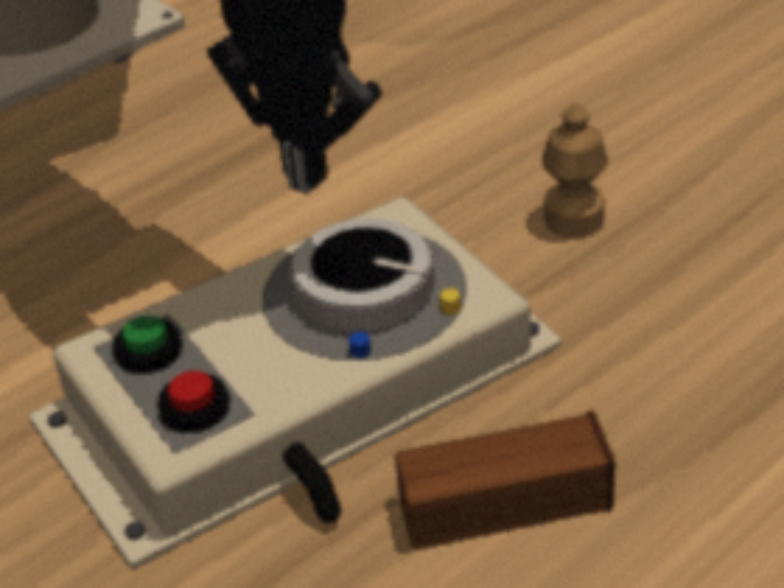

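View pics/wrist3.png

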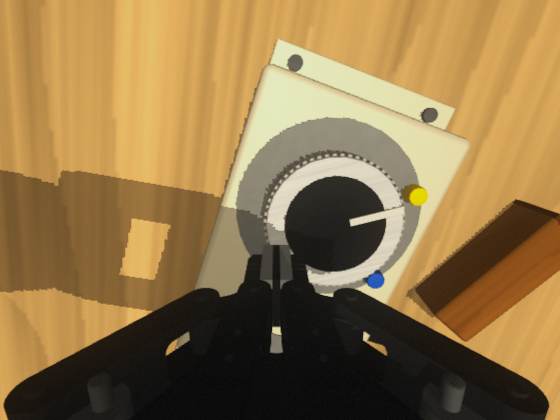

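In the wrist view the pointer (350,222)→(402,208) aims near the yellow peg (418,197). I'll check it numerically in both views.

Run:
```python
from h import *
W=pickle.load(open("pics/wrist3.pkl","rb"));C=W["T_tool_cam"];s=W["s"]
W["position"]=s["position"]+s["tcp_rot"]@C[:3,3];W["orientation"]=s["tcp_rot"]@C[:3,:3]
S=pickle.load(open("pics/scene3.pkl","rb"))
def chk(n,d,p,q,box):
    a=plane(d,*p,.083);b=plane(d,*q,.083);v=b-a
    y=plane(d,*blobs(d,"yellow",box)[0],.069)
    ang=np.arctan2(v[1],v[0]);aim=AX+.063*np.array([np.cos(ang),np.sin(ang)])
    print(n,a,b,"dial",ang-YAW,"yellow",y,"aim dist",np.linalg.norm(aim-y[:2]),"peg ang",np.arctan2(*(y[:2]-AX)[::-1])-YAW)
# pointer pixels by colour: line of bright px within black disc
g=cv2.cvtColor(W["pixels"],cv2.COLOR_RGB2GRAY);m=np.zeros_like(g);cv2.circle(m,(336,223),46,255,-1)
ys,xs=np.nonzero((g>130)&(m>0));l=cv2.fitLine(np.stack([xs,ys],1).astype(np.float32),cv2.DIST_HUBER,0,.01,.01).ravel();print(len(xs),l)
k=np.sign(l[0]);c=l[2:];chk("wrist",W,c-20*k*l[:2],c+20*k*l[:2],(390,170,450,230))
chk("scene",S,(90+378/2.8,120+262/2.8),(90+425/2.8,120+272/2.8),(220,200,270,250))
```

```text
235 [ 9.7082800e-01 -2.3977697e-01  3.6489999e+02  2.1880000e+02]
wrist [ 0.58563968 -0.07100261  0.083     ] [ 0.60938682 -0.05977628  0.083     ] dial 0.6026067037947758 yellow [ 0.63266845 -0.04564076  0.069     ] aim dist 0.00468841238047335 peg ang 0.6212047987899769
scene [ 0.5898871  -0.06583157  0.083     ] [ 0.62072188 -0.05136928  0.083     ] dial 0.5995623380361174 yellow [ 0.6373104  -0.04597909  0.069     ] aim dist 0.0011316413291575136 peg ang 0.5833611420363352
```

Dial at +0.60 in both views, with the aim point 1–5 mm from the yellow peg. Next the green button: tip about 31 mm above reported TCP, button top about 0.076.

Run:
```python
from h import *;from bench import *
R_=down(1.2)
move_ptp([*START,.10],R_);servo_line([*START,.055],R_,vel=.06);sleep(.2)
f0=np.mean([(sleep(.02),sense()["ft_force"])[1] for _ in range(8)],0)
z=.053
while z>.030:
    servo_line([*START,z],R_,vel=.03);sleep(.05);s=sense();f=s["ft_force"]-f0
    print(round(z,4),s["position"].round(4),f.round(2))
    if f[2]>9:break
    z-=.001
sleep(.3);print(sense()["ft_force"]-f0)
d=get_image("scene");cv2.imwrite("pics/s4.png",cv2.resize(d["pixels"][120:330,90:370,::-1],None,fx=2.8,fy=2.8))
print(sense()["time"])
```

```text
0.053 [ 0.5244 -0.21    0.0529] [-0.42 -1.24  0.36]
0.052 [ 0.5245 -0.21    0.0519] [-0.51 -0.23  1.04]
0.051 [ 0.5245 -0.21    0.051 ] [-0.48 -0.04  1.07]
0.05 [ 0.5245 -0.21    0.05  ] [ 0.87 -0.36  1.45]
0.049 [ 0.5245 -0.21    0.049 ] [0.74 0.28 1.1 ]
0.048 [ 0.5244 -0.21    0.0479] [ 0.01 -0.35 -0.47]
0.047 [ 0.5245 -0.21    0.047 ] [-0.67  0.17  0.53]
0.046 [ 0.5246 -0.2101  0.0461] [0.3  0.17 2.23]
0.045 [ 0.5246 -0.2101  0.0451] [-1.15  0.23  2.38]
0.044 [ 0.5246 -0.21    0.0441] [ 0.08 -0.18  3.72]
0.043 [ 0.5246 -0.2101  0.043 ] [-0.24 -0.17  3.96]
0.042 [ 0.5246 -0.2101  0.0421] [ 0.05 -0.38  4.21]
0.041 [ 0.5246 -0.21    0.041 ] [-0.7  -0.07  5.33]
0.04 [ 0.5247 -0.2101  0.0404] [-1.67 -0.1   9.56]
[-0.64247413 -0.37635814  9.32762393]
21.3667
```

View pics/s4.png

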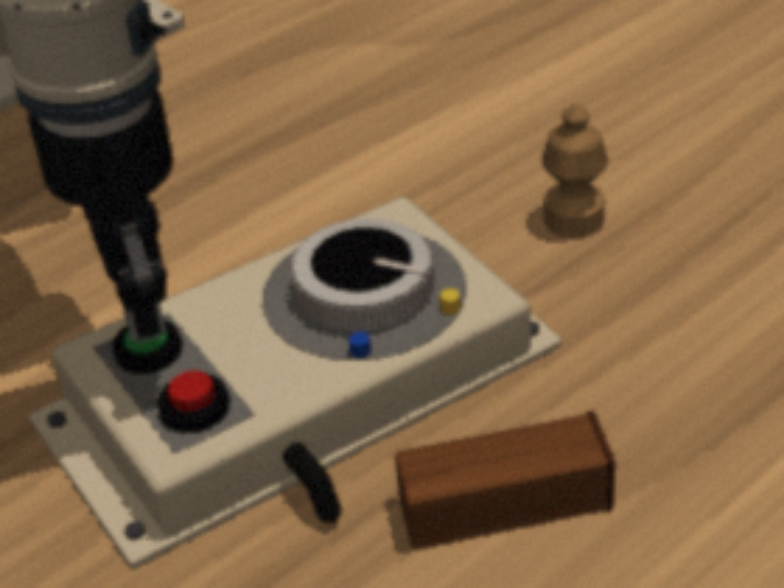

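The force ramps to 5 N over about 6 mm, then hits a hard stop, so the button is fully down. The picture shows the tip centred on green (145,340), red clear. Now I'll release and check.

Run:
```python
from h import *;from bench import *
servo_line([*START,.16],down(1.2),vel=.1);move_ptp([.42,-.30,.25],down(1.2));sleep(.3)
S=get_image("scene");s=sense();print(s["time"],s["ft_force"])
cv2.imwrite("pics/s5.png",cv2.resize(S["pixels"][120:330,90:370,::-1],None,fx=2.8,fy=2.8))
S0=pickle.load(open("pics/scene0.pkl","rb"))
for c in R:print(c,blobs(S0,c,(90,170,300,320))[0],blobs(S,c,(90,170,300,320))[0])
dd=cv2.absdiff(S["pixels"],S0["pixels"]).max(2)
for n,(x0,y0,x1,y1) in dict(finial=(275,150,315,210),key=(30,285,105,350),blank=(225,265,315,315)).items():print(n,dd[y0:y1,x0:x1].mean(),dd[y0:y1,x0:x1].max())
```

```text
23.7667 [-0.23303491 -1.14439308  0.65929536]
red [157.62       258.07333333] [157.66891892 257.87162162]
green [141.14569536 238.76821192] [141.1369863  238.76027397]
blue [217.97142857 241.4       ] [217.83333333 241.55555556]
yellow [250.22222222 225.18518519] [250.22222222 225.18518519]
finial 3.105 11
key 4.096 79
blank 3.5108888888888887 20
```

View pics/s5.png

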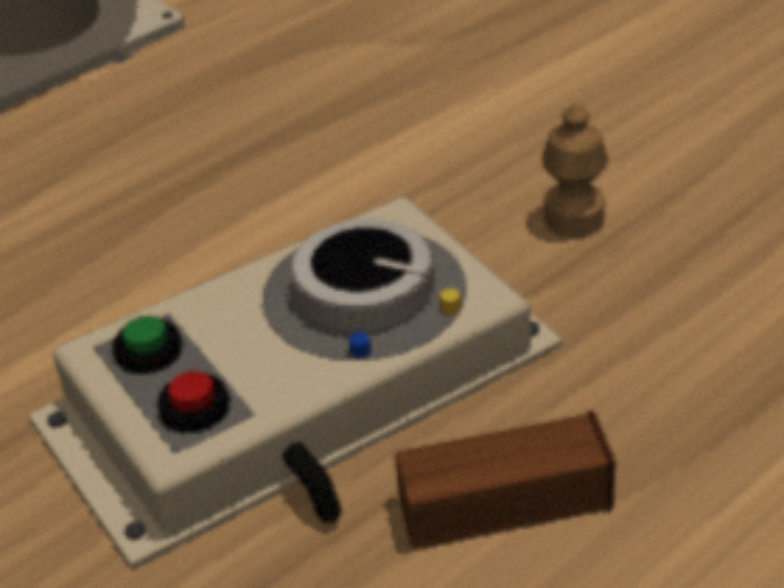

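Green is up at its starting pixel, red is unchanged, and the pointer is still at yellow. The loose things are in place: the chuck key region differs by a mean of only 4 levels, which I put down to the arm's shadow. Handing in.

```bash
python3 -c "
from bench import *
hand_in()"
```

```text
the job is handed in; nothing more can be done
```

I turned the dial one click anticlockwise to the yellow peg, pressed the green button fully and let it go, backed the arm off, and handed the job in. The last clock reading before that was 23.8 s of the 48 s allowed.

- **Dial:** I pressed the shut fingertips on the top ring at 40 mm radius with 15–19 N and swept 0.6 rad. After lifting off, the pointer measured +0.60 rad in both the wrist and scene views. Its aim point was 1 mm (scene) and 5 mm (wrist) from the yellow peg, inside the 10 mm limit. The last picture shows it in the same place.
- **Green button:** the force rose to about 5 N over roughly 6 mm of travel, then reached a hard stop at about 9 N. After release the button was back at its starting pixel.
- **Red button and loose things:** the red button did not move. The finial and blank showed no change beyond image noise. The chuck key area had a mean difference of 4 grey levels with one peak of 79, which I took for a shadow edge and did not check further.
- **A check that disagreed:** the real fingertips end about 31 mm short of the reported TCP. My first descent to z = 0.073 therefore touched nothing. Both fixed cameras and the wrist depth (31–39 mm) showed the gap, contact confirmed 31 mm, and I allowed for it from then on.

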